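Hand the metal samples over in mirror order

TASK

The group on the other side of the bench needs the row of metal samples in mirror order: move the four cylinders from the grey rack to the white rack, one to a pocket, so that the one now farthest left ends up farthest right, the second from the left becomes second from the right, and so on (left and right as the robot sees them). Set each one down standing upright on the floor of its pocket; do not drop any or knock any over.

Things in the scene. Friction and masses are not known exactly. Their poses are not given: they have to be found in the camera images.
- grey_rack: Grey plastic rack fixed to the bench, holding the four cylinders at the start: 65 (its x) by 245 (its y) by 18 mm high, four square pockets in one row along its y axis, centres at y = +90, +30, -30, -90 mm, inner width 55 mm, walls 5 mm thick and 18 mm high above the bench. Origin: centre of its underside, on the bench. Its y axis points to the robot's left (the rack is turned by at most 0.3 rad), its x axis away from the robot.
- white_rack: White plastic rack fixed to the bench, empty at the start, same shape, size and axes as the grey one: pocket centres at y = +90, +30, -30, -90 mm on x = 0, pocket floor 5 mm above its origin (underside centre, on the bench), walls 18 mm high above the bench.
- copper: Loose upright reddish copper cylinder with a red plastic cap of the same diameter: 30 mm across, 70 mm high (the cap is the top 16 mm), plus a 10 mm wide steel stud 6 mm high on top. 440 g, give or take a quarter. Origin: centre of its underside; z axis up along the cylinder; its turn about z is of no importance.
- brass: Loose upright yellow brass cylinder with a yellow plastic cap of the same diameter: 30 mm across, 70 mm high (the cap is the top 16 mm), plus a 10 mm wide steel stud 6 mm high on top. 420 g, give or take a quarter. Origin: centre of its underside; z axis up along the cylinder; its turn about z is of no importance.
- aluminium: Loose upright pale aluminium cylinder with a blue plastic cap of the same diameter: 30 mm across, 70 mm high (the cap is the top 16 mm), plus a 10 mm wide steel stud 6 mm high on top. 130 g, give or take a quarter. Origin: centre of its underside; z axis up along the cylinder; its turn about z is of no importance.
- iron: Loose upright dark grey iron cylinder with a green plastic cap of the same diameter: 30 mm across, 70 mm high (the cap is the top 16 mm), plus a 10 mm wide steel stud 6 mm high on top. 390 g, give or take a quarter. Origin: centre of its underside; z axis up along the cylinder; its turn about z is of no importance.
- copper_tile: Fixed flat red plastic tile, 52 by 52 by 3 mm, filling the floor of the grey rack's pocket in which the reddish copper cylinder stands at the start; it stays there and so shows afterwards where that cylinder came from. Origin: centre of its underside, 5 mm above the bench.
- brass_tile: Fixed flat yellow plastic tile, 52 by 52 by 3 mm, filling the floor of the grey rack's pocket in which the yellow brass cylinder stands at the start; it stays there and so shows afterwards where that cylinder came from. Origin: centre of its underside, 5 mm above the bench.
- aluminium_tile: Fixed flat blue plastic tile, 52 by 52 by 3 mm, filling the floor of the grey rack's pocket in which the pale aluminium cylinder stands at the start; it stays there and so shows afterwards where that cylinder came from. Origin: centre of its underside, 5 mm above the bench.
- iron_tile: Fixed flat green plastic tile, 52 by 52 by 3 mm, filling the floor of the grey rack's pocket in which the dark grey iron cylinder stands at the start; it stays there and so shows afterwards where that cylinder came from. Origin: centre of its underside, 5 mm above the bench.

How it is judged:
By the outcome, as a careful person would: the job done as asked, in the order asked, and still so for the second after the job is handed in, with the robot touching nothing.
It also fails if it takes over 109 s, if anything falls off the work surface, if the arm or the gripper's body presses on something with over 40 N, if the wrist force passes 120 N, or if a joint passes its speed limit or range.

ROBOT

A 6-joint arm with a two-finger parallel gripper is mounted at the origin on the work surface. World frame = base frame: x ahead of the robot, y to its left, z up, the work surface at z = 0. Lengths are in m, angles in rad, forces in N, time in s.
With the tool pointing down it reaches from about 0.425 to 0.95 m from the base axis. Payload 3.5 kg.
Tool frame: the origin (TCP) lies on the centre line of the jaws, within the pads' length; the fingertips stand 25 mm ahead of it and the grasp point (between the pads) lies 6 mm ahead of it (bot.finger_overhang is the distance from the TCP to the fingertips, in m); z points along the fingers, y is the direction in which the jaws open and shut (so a half turn about z gives the same grasp; the last joint's range is limited). The gripper opens to 85 mm and grips with 20 to 120 N. Pads are 22 mm wide; open, the fingers measure 114 mm over their backs; the gripper's body (76 mm by 85 mm) begins 54 mm behind the grasp point. The pads swing forward as they close: fully open they stand 13 mm farther back than shut.
Start: joints at [-1.312, 0.286, 1.577, -0, 1.279, -0.15], TCP at [0.268, -0.619, 0.256] pointing down, gripper open.
Joint ranges: [-2.77, 2.77], [-0.9, 2.22], [0.21, 2.48], [-1.53, 4.67], [0.24, 2.81], [-2.84, 2.84]. Speed limits (rad/s): [2.79, 2.79, 3.14, 3.14, 3.14, 3.14].

INTERFACE

Orientations are given as a unit quaternion [w, x, y, z].
In Python, from workcell import telemetry, viewer, bot, spotter gives the robot as it stands.
- The arm moves only by the shell command python3 -m crank 'ROWS' [FORCE]. ROWS is text: rows parted by semicolons, each of 7 numbers parted by spaces: the shift along the world's x, y, z in mm, then the turn, a rotation vector about the world's x, y, z in rad, then the closure, from 0 (fully open) to 1 (shut). In form: dx dy dz rx ry rz fingers; .... A call has 1 to 12 rows; each row shifts and turns the commanded pose from where the row before left it; what a row does not reach is not made up. A row lasts 1/8 s, in which the tool goes at most 62.5 mm and 10.7 degrees, less where a joint would pass 70% of its speed; a pose out of reach is approached as far as the arm can. A call is refused whole if a number of a shift passes 62.5 or a number of a turn 0.188, either way. A call with a gripper value outside its range is refused whole. The fingers move at their own pace and stop on an object; FORCE is the grip in N (left out, the last holds). Time passes only in rows, so rows that do not move let the fingers close. It gives the time, the measured TCP pose, the force and the opening at its end, in the units of the state.
- telemetry.sense(): the state, without advancing time (a new reading comes with each control period).
- viewer.grab_frame(name): name is "scene" or "top" or "wrist"; returns a dict with "img" (400x640x3 uint8, blue, green, red), "range_z" (400x640 float32, m along the optical axis (not along the pixel's ray), 0 where there is no reading), "K" (3x3 intrinsics, pixels), "R" (3x3) and "t" (3): a world point X has camera coordinates R X + t. Camera axes: x right, y down, z forward; pixel columns grow to the right and rows downward; lengths in m; the calibration is good to about 2 mm. A picture is of the moment at which its call begins.
- bot.close_job(): hands the job in, once; it reports no verdict.
Trained networks look in a picture, given as the dict that the camera call returned (one of the last four; its "shot" number tells which), for a name from the list of things; names that differ only in an ending like _2 or _b are one class to them, and where a whole thing is asked for, a point or a joint stands for the part that bears it (a point fixed in the world has none). Each returns a list of dicts, best first, with "conf" (0 to 1); they miss things now and then, are a little off and sometimes report something else, mostly with a low value. They report only what shows in the picture. A call takes as long as a camera call.
- spotter.spot_in(picture, query): "bbox" ([left, top, width, height] in pixels, round what is visible of it).
- spotter.place_of(picture, query): "centre" ([column, row] in pixels: a listed point, or the origin of a listed thing).
The state is a dict: "clock": time; "qpos": joint angles; "dq": joint speeds; "joint_efforts": joint torques, N m; "eef_pos": TCP position; "eef_rot": TCP orientation; "ft_force": force on the tool from outside, world axes, zero at the start; "wrist_torque": the same for the moment, N m; "width": finger opening in m.
Only numpy, scipy, OpenCV 4.12 (cv2) and the standard library are available. Lean on these libraries where they do the work, as an engineer would, in place of code of your own. Each camera call takes 0.05 s, during which the arm holds its last target. There are 200 camera calls.

## Working session

There is one attempt and no reset: what is moved stays moved. The work goes in short steps, Python scripts to look and compute and a shell command to move; the robot and the scene stay as the last step left them, time stands still between calls to the robot, and variables do not carry over. Pictures are saved under pics/ and viewed, about 12 in all and at most 16, crops included, and the job is handed in when it is done.

```bash
mkdir -p pics; ls; cat > h.py <<'E'
import numpy as np, cv2
from workcell import telemetry, viewer, bot, spotter
def world(f,u,v,z=None):
    K,R,t=f["K"],f["R"],f["t"]; C=-R.T@t
    d=R.T@np.linalg.solve(K,[u,v,1.])
    if z is None: s=f["range_z"][int(round(v)),int(round(u))]
    else: s=(z-C[2])/d[2]
    return C+s*d
E
python3 - <<'E'
from h import *
s=telemetry.sense(); print({k:np.round(v,3).tolist() for k,v in s.items()}, bot.finger_overhang)
for n in ["top","scene"]:
    f=viewer.grab_frame(n); cv2.imwrite(f"pics/{n}0.png",f["img"])
    print(n,np.round(-f["R"].T@f["t"],3))
    for q in ["grey_rack","white_rack","copper","brass","aluminium","iron"]:
        for r in spotter.place_of(f,q)[:2]:
            c=r["centre"]; print(q,round(r["conf"],2),np.round(c,1),np.round(world(f,*c,z=0.0 if 'rack' in q else .008),4))
E
```

```text
pics
{'clock': 0.0, 'qpos': [-1.312, 0.287, 1.578, 0.0, 1.279, -0.15], 'dq': [0.0, 0.001, 0.0, -0.0, -0.002, -0.001], 'joint_efforts': [0.002, -40.598, -29.262, -0.0, 0.006, 0.0], 'eef_pos': [0.268, -0.619, 0.255], 'eef_rot': [-0.001, 0.979, 0.203, -0.0], 'ft_force': [-0.931, -0.311, -0.668], 'wrist_torque': [0.052, -0.004, 0.04], 'width': 0.085} 0.025
top [0.418 0.01  1.119]
grey_rack 0.95 [412.2 185.1] [ 0.5829 -0.2151  0.    ]
white_rack 0.9 [209.8 221.3] [0.5021 0.2229 0.    ]
copper 0.77 [397.8 185.4] [ 0.5809 -0.1822  0.008 ]
brass 0.7 [427.5 184.8] [ 0.5825 -0.2467  0.008 ]
brass 0.63 [371.2 178.8] [ 0.595  -0.1247  0.008 ]
aluminium 0.81 [373.  178.8] [ 0.5951 -0.1286  0.008 ]
iron 0.68 [458.4 183.2] [ 0.5864 -0.314   0.008 ]
scene [ 0.952 -0.364  0.768]
grey_rack 0.77 [243.2 286.8] [ 0.5741 -0.2125  0.    ]
grey_rack 0.18 [360.7 156.8] [0.4893 0.2149 0.    ]
white_rack 0.75 [281.4 263.3] [ 0.5852 -0.1234  0.    ]
white_rack 0.65 [366. 156.] [0.4965 0.2266 0.    ]
copper 0.58 [257.8 276.5] [ 0.5799 -0.1794  0.008 ]
brass 0.74 [233.3 299.2] [ 0.586  -0.2436  0.008 ]
aluminium 0.94 [284.1 266.3] [ 0.5981 -0.1264  0.008 ]
iron 0.88 [206.6 317.6] [ 0.5819 -0.3018  0.008 ]
```

```bash
python3 - <<'E'
from h import *
f=viewer.grab_frame("top")
cv2.imwrite("pics/topz.png",cv2.resize(f["img"][120:300,140:500],None,fx=2.2,fy=2.2,interpolation=cv2.INTER_CUBIC))
v,u=np.mgrid[0:400,0:640]; 
P=(np.stack([u,v,np.ones_like(u)],-1)@np.linalg.inv(f["K"]).T)*f["range_z"][...,None]
W=(P-f["t"])@f["R"]
def rows(m,name):
    n,l,st,c=cv2.connectedComponentsWithStats(m.astype(np.uint8))
    for i in range(1,n):
        if st[i,4]>15:
            p=W[l==i]; r=cv2.minAreaRect((p[:,:2]*1000).astype(np.float32))
            print(name,st[i,4],np.round(p.mean(0),4),np.round(r[0],1),np.round(r[1],1),round(r[2],1))
ok=(W[...,0]>.35)&(W[...,0]<.8)&(f["range_z"]>0)
rows(ok&(W[...,2]>.055)&(W[...,2]<.085)&(abs(W[...,1])<.4),"cap")
rows(ok&(W[...,2]>.012)&(W[...,2]<.03),"rack")
E
```

```text
cap 283 [0.7708 0.0264 0.0723] [768.3  26.1] [67.7 63.2] 89.7
cap 144 [ 0.7673 -0.1312  0.0599] [ 765.5 -129.9] [54.8 54.4] 86.5
cap 422 [0.7523 0.2175 0.0691] [753.2 218.4] [45.1 45.3] 36.6
cap 179 [ 0.594  -0.1212  0.0767] [ 595.  -121.8] [28.5 28.2] 62.8
cap 189 [ 0.5837 -0.1769  0.0766] [ 584.5 -178.5] [28.1 29.1] 2.2
cap 195 [ 0.5827 -0.2412  0.076 ] [ 584.1 -242.4] [27.5 29.6] 87.2
cap 198 [ 0.5778 -0.3047  0.0759] [ 579.2 -306.4] [27.8 28.9] 52.6
rack 163 [0.7219 0.4646 0.0229] [729.3 465.3] [ 39.7 137.2] 86.0
rack 100 [0.7909 0.025  0.0216] [785.8  25.7] [27.1 54.2] 4.2
rack 190 [ 0.7694 -0.3832  0.0282] [ 766.3 -396.8] [44.4 95.1] 21.1
rack 115 [ 0.764  -0.4371  0.0283] [ 765.7 -438.7] [30.7 57.9] 59.9
rack 79 [ 0.7735 -0.4922  0.0239] [ 772.1 -493.2] [59.7  9.6] 30.0
rack 81 [ 0.7793 -0.1363  0.0216] [ 776.2 -134.6] [43.6 23.1] 66.6
rack 131 [ 0.7749 -0.5835  0.0204] [ 773.2 -582.5] [10.1 80.6] 22.9
rack 27 [ 0.7723 -0.4044  0.0287] [ 772.7 -402.7] [11.3 23.8] 24.2
rack 33 [ 0.7465 -0.1211  0.0211] [ 748.3 -121.1] [39.7 10.7] 61.7
rack 32 [ 0.7555 -0.4063  0.0286] [ 755.2 -
[... 923 characters left out ...]
4 221.6] [ 65.5 245.2] 12.8
rack 533 [ 0.4682 -0.4516  0.0251] [ 475.5 -480. ] [150.1  81.1] 55.9
rack 19 [ 0.5112 -0.4939  0.0281] [ 511.5 -493.4] [21.6  7. ] 47.8
rack 40 [ 0.4874 -0.4803  0.0287] [ 486.8 -482.2] [16.7 30. ] 74.6
rack 16 [ 0.4941 -0.5115  0.0286] [ 492.6 -512.2] [ 8.9 14.3] 79.0
rack 24 [ 0.4904 -0.4968  0.0286] [ 490.5 -496.8] [12.8 12.9] 74.1
rack 16 [ 0.4854 -0.521   0.0286] [ 485.  -520.4] [ 7.8 19.5] 70.3
rack 386 [ 0.4644 -0.0007  0.0169] [464.4  -0.6] [46.5 46.6] 25.4
rack 29 [ 0.4716 -0.5335  0.0289] [ 469.4 -533.2] [21.2 18.6] 57.4
rack 19 [ 0.4375 -0.5203  0.0282] [ 437.6 -520. ] [ 9.3 16.2] 9.9
rack 497 [ 0.3662 -0.5132  0.0185] [ 366.6 -519.6] [ 17.  340.1] 2.3
```

View pics/topz.png

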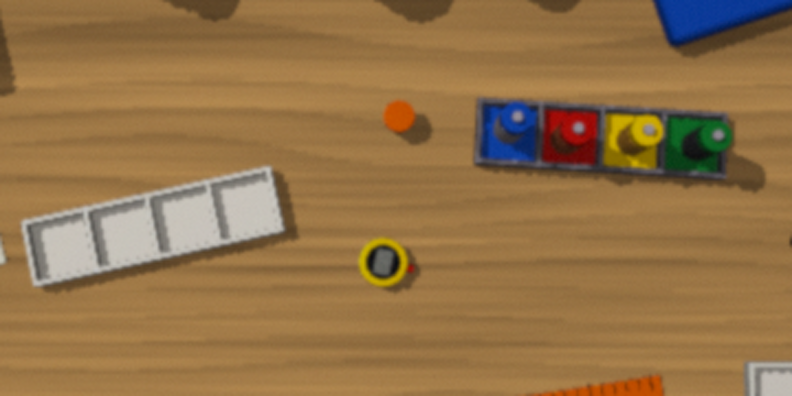

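View pics/scene0.png

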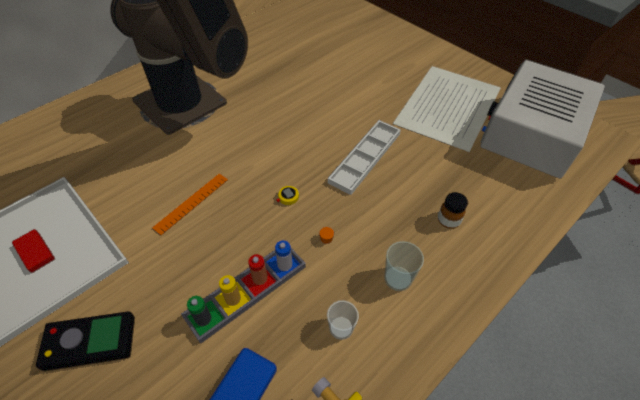

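The top view shows blue, copper/red, yellow and green from left to right in the grey rack, at about (515,118), (577,130), (648,130) and (717,135) in the crop. The white rack is empty at (155,225). The depth fit gives rack sizes of 246x66 and 245x65 mm, and cap tops at 77 mm against the expected 78.

- **Mirror order:** the white rack, left to right, should read iron, brass, copper, aluminium.
- **Grasp:** the jaws open along the rack's x axis, away from the neighbours.

I start with the aluminium at about (595,-122).

```bash
python3 -m crank '27.25 41.4 -6 0 0 0.092 0;27.25 41.4 -6 0 0 0.092 0;27.25 41.4 -6 0 0 0.092 0;27.25 41.4 -6 0 0 0.092 0;27.25 41.4 -6 0 0 0.092 0;27.25 41.4 -6 0 0 0.092 0;27.25 41.4 -6 0 0 0.092 0;27.25 41.4 -6 0 0 0.092 0;27.25 41.4 -6 0 0 0.092 0;27.25 41.4 -6 0 0 0.092 0;27.25 41.4 -6 0 0 0.092 0;27.25 41.4 -6 0 0 0.092 0' 60
python3 -m crank '0 0 0 0 0 0 0;0 0 0 0 0 0 0'
python3 - <<'E'
from h import *
s=telemetry.sense(); print({k:np.round(s[k],4).tolist() for k in("eef_pos","eef_rot","qpos")})
f=viewer.grab_frame("wrist"); cv2.imwrite("pics/w1.png",f["img"])
for q in ["aluminium","copper","brass","iron"]:
    for r in spotter.spot_in(f,q)[:1]:print(q,r)
v,u=np.mgrid[0:400,0:640]
P=(np.stack([u,v,np.ones_like(u)],-1)@np.linalg.inv(f["K"]).T)*f["range_z"][...,None]
W=(P-f["t"])@f["R"]
m=(f["range_z"]>0)&(W[...,2]>.0745)&(W[...,2]<.0805)
n,l,st,c=cv2.connectedComponentsWithStats(m.astype(np.uint8))
for i in range(1,n):
    if st[i,4]>100:
        p=W[l==i]; print(st[i],np.round(p.mean(0)*1000,1),cv2.minEnclosingCircle((p[:,:2]*1000).astype(np.float32)))
E
```

```text
clock: 2.25
eef_pos: [0.5962, -0.1211, 0.1845]
eef_rot: [0.0, 0.726, 0.687, 0.0]
ft_force: [0.2, -0.6, 1.1]
width: 0.0851
clock: 2.5
eef_pos: [0.5952, -0.1227, 0.1844]
eef_rot: [0.0, 0.727, 0.686, -0.0]
ft_force: [0.3, -0.5, -0.2]
width: 0.0853
{'eef_pos': [0.5952, -0.1227, 0.1844], 'eef_rot': [0.0001, 0.7273, 0.6863, -0.0002], 'qpos': [-0.3699, 0.208, 1.8079, -0.0005, 1.1257, -0.3117]}
aluminium {'bbox': [294.4, 167.6, 49.7, 60.1], 'conf': 0.72}
copper {'bbox': [290.0, 228.5, 40.1, 71.3], 'conf': 0.61}
brass {'bbox': [293.5, 296.6, 43.0, 62.9], 'conf': 0.7}
[ 297  182   45   44 1328] [ 596.  -121.    78.4] ((596.0424194335938, -121.82056427001953), 14.923453330993652)
[ 289  261   42   40 1128] [ 585.8 -176.1   78.3] ((585.6962890625, -177.5358428955078), 14.84730052947998)
[629 322  11  27 177] [ 821.3 -235.    77. ] ((820.992919921875, -235.07876586914062), 9.475272178649902)
[294 340  40  22 599] [ 585.4 -235.1   78. ] ((584.664306640625, -241.6915740966797), 14.722774505615234)
```

View pics/w1.png

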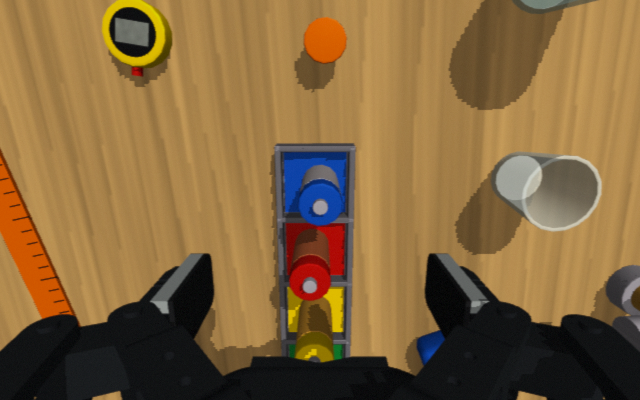

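The wrist view shows the blue cap at (320,207), red at (310,285) and yellow at (315,350), with both open fingers clear of the rack. The measured caps have a 14.9 mm radius at z 78 mm, which agrees with the top camera.

```bash
python3 -m crank '0.5 1 -15 0 0 0 0;0 0 -15 0 0 0 0;0 0 -15 0 0 0 0;0 0 -15 0 0 0 0;0 0 -15 0 0 0 0;0 0 -15 0 0 0 0;0 0 -15 0 0 0 0;0 0 -12 0 0 0 0;0 0 -10 0 0 0 0;0 0 -5 0 0 0 0;0 0 0 0 0 0 0;0 0 0 0 0 0 0'
python3 -m crank '0 0 0 0 0 0 0.4;0 0 0 0 0 0 0.5;0 0 0 0 0 0 0.6;0 0 0 0 0 0 0.7;0 0 0 0 0 0 0.8;0 0 0 0 0 0 1;0 0 0 0 0 0 1;0 0 0 0 0 0 1' 60
python3 -m crank '0 0 5 0 0 0 1;0 0 8 0 0 0 1;0 0 12 0 0 0 1;0 0 15 0 0 0 1;0 0 15 0 0 0 1;0 0 15 0 0 0 1;0 0 15 0 0 0 1;0 0 15 0 0 0 1;0 0 10 0 0 0 1;0 0 0 0 0 0 1'
python3 - <<'E'
from h import *
f=viewer.grab_frame("wrist"); cv2.imwrite("pics/w2.png",f["img"])
E
```

```text
clock: 4.25
eef_pos: [0.5963, -0.1217, 0.0529]
eef_rot: [0.001, 0.727, 0.686, 0.0]
ft_force: [-0.4, -0.5, 0.3]
width: 0.0853
clock: 5.25
eef_pos: [0.5961, -0.1217, 0.0526]
eef_rot: [0.0, 0.727, 0.686, 0.0]
ft_force: [-0.4, -0.7, 3.1]
width: 0.0286
clock: 6.5
eef_pos: [0.5964, -0.1217, 0.1635]
eef_rot: [0.001, 0.727, 0.686, 0.0]
ft_force: [-0.5, 0.0, -0.8]
width: 0.0287
```

View pics/w2.png

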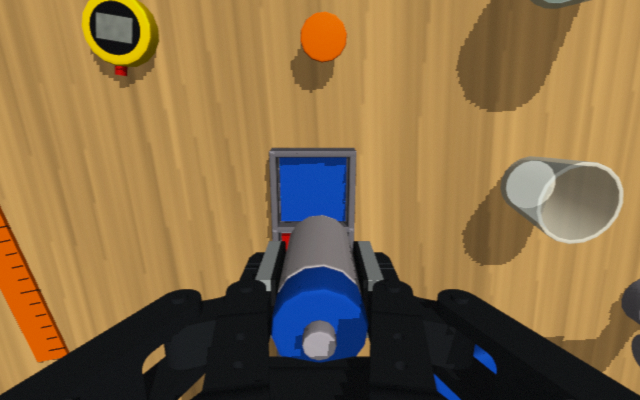

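The aluminium is held upright between the pads with its cap at (318,300), and its blue tile is exposed. Next I carry it to the white rack's rightmost pocket at (518.4, 134).

```bash
python3 -m crank '-5 16 0 0 0 0.02 1;-9.5 32 0 0 0 0.035 1;-9.5 32 0 0 0 0.035 1;-9.5 32 0 0 0 0.035 1;-10 32 0 0 0 0.035 1;-10 32 0 0 0 0.035 1;-10 32 0 0 0 0.035 1;-10 32 0 0 0 0.035 1;-4.5 15.7 0 0 0 0.014 1;0 0 0 0 0 0 1;0 0 0 0 0 0 1'
python3 - <<'E'
from h import *
f=viewer.grab_frame("wrist"); cv2.imwrite("pics/w3.png",f["img"])
v,u=np.mgrid[0:400,0:640]
P=(np.stack([u,v,np.ones_like(u)],-1)@np.linalg.inv(f["K"]).T)*f["range_z"][...,None]
W=(P-f["t"])@f["R"]
m=(f["range_z"]>0)&(W[...,2]>.014)&(W[...,2]<.022)
n,l,st,c=cv2.connectedComponentsWithStats(m.astype(np.uint8))
for i in range(1,n):
    if st[i,4]>300:
        p=W[l==i]; print(st[i],np.round(p.mean(0)*1000,1),cv2.minAreaRect((p[:,:2]*1000).astype(np.float32)))
e=np.array([[x*1000,0] for x in (0,)])
# project expected pocket corners
cyaw,sy=np.cos(.223),np.sin(.223);o=f["img"].copy()
for py in(90,30,-30,-90):
  for a,b in((27.5,27.5),(27.5,-27.5),(-27.5,-27.5),(-27.5,27.5)):
    X=np.array([498.4+cyaw*a-sy*(py+b),221.6+sy*a+cyaw*(py+b),18])/1000
    q=f["K"]@(f["R"]@X+f["t"]); 
    if q[2]>0: cv2.circle(o,tuple(int(k) for k in q[:2]/q[2]),3,(255,0,255),-1)
cv2.imwrite("pics/w3.png",o)
E
```

```text
clock: 7.92
eef_pos: [0.518, 0.1336, 0.1622]
eef_rot: [0.0, 0.625, 0.781, -0.0]
ft_force: [0.2, 0.5, -1.2]
width: 0.0289
[ 270    0   98  231 4749] [506.3 188.2  18.2] ((507.55609130859375, 182.345458984375), (65.22517395019531, 162.95730590820312), 12.9237642288208)
[616 120  24  63 509] [732.  213.8  17.9] ((736.5784301757812, 211.29380798339844), (16.053634643554688, 47.75505447387695), 24.632638931274414)
```

View pics/w3.png

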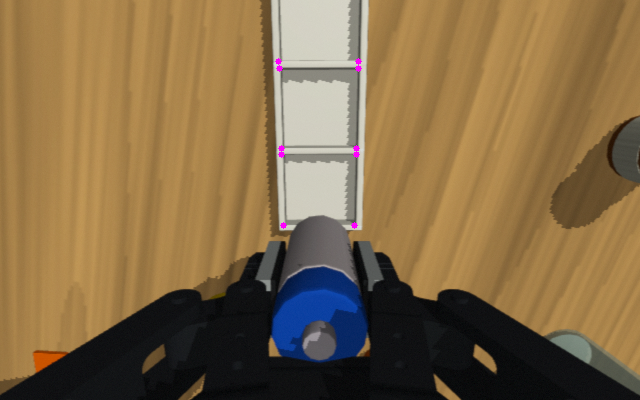

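The projected pocket corners (magenta) lie on the real ones, with the rack end at row 225. I lower gently here.

```bash
python3 -m crank '0 0 -10 0 0 0 1;0 0 -15 0 0 0 1;0 0 -18 0 0 0 1;0 0 -18 0 0 0 1;0 0 -15 0 0 0 1;0 0 -12 0 0 0 1;0 0 -10 0 0 0 1;0 0 -6 0 0 0 1;0 0 -4 0 0 0 1;0 0 -2 0 0 0 1;0 0 -1 0 0 0 1;0 0 0 0 0 0 1'
python3 -m crank '0 0 -0.5 0 0 0 1;0 0 -0.5 0 0 0 1;0 0 0 0 0 0 1'
```

```text
clock: 9.48
eef_pos: [0.518, 0.1342, 0.0515]
eef_rot: [0.0, 0.625, 0.781, 0.0]
ft_force: [1.2, 0.1, -1.4]
width: 0.0287
clock: 9.85
eef_pos: [0.5178, 0.1341, 0.0503]
eef_rot: [-0.0, 0.625, 0.781, -0.0]
ft_force: [-0.1, -0.4, -1.1]
width: 0.0288
```

Still hanging free at about 0.6 mm above the floor.

```bash
python3 -m crank '0 0 -0.5 0 0 0 1;0 0 -0.5 0 0 0 1;0 0 0 0 0 0 1'
python3 -m crank '0 0 -0.3 0 0 0 1;0 0 0 0 0 0 1;0 0 0 0 0 0 1'
```

```text
clock: 10.22
eef_pos: [0.5179, 0.1342, 0.0496]
eef_rot: [-0.0, 0.625, 0.781, -0.0]
ft_force: [-1.9, 0.1, 2.0]
width: 0.0288
clock: 10.6
eef_pos: [0.5179, 0.1342, 0.0496]
eef_rot: [-0.0, 0.625, 0.781, -0.0]
ft_force: [-2.6, 0.2, 5.1]
width: 0.0287
```

Contact on the floor (5 N). Release and rise.

```bash
python3 -m crank '0 0 0 0 0 0 0.62;0 0 0 0 0 0 0.55;0 0 0 0 0 0 0.4;0 0 0 0 0 0 0.2;0 0 0 0 0 0 0;0 0 0 0 0 0 0'
python3 -m crank '0 0 10 0 0 0 0;0 0 20 0 0 0 0;0 0 25 0 0 0 0;0 0 25 0 0 0 0;0 0 25 0 0 0 0;0 0 20 0 0 0 0;0 0 10 0 0 0 0;0 0 0 0 0 0 0'
python3 - <<'E'
from h import *
f=viewer.grab_frame("scene"); cv2.imwrite("pics/s4.png",f["img"][80:360,140:480])
E
```

```text
clock: 11.35
eef_pos: [0.5179, 0.1342, 0.049]
eef_rot: [0.0, 0.625, 0.781, 0.0]
ft_force: [-0.2, 0.1, -0.4]
width: 0.0852
clock: 12.35
eef_pos: [0.5182, 0.1342, 0.185]
eef_rot: [0.001, 0.625, 0.781, 0.001]
ft_force: [-0.0, -0.5, -0.4]
width: 0.0853
```

View pics/s4.png

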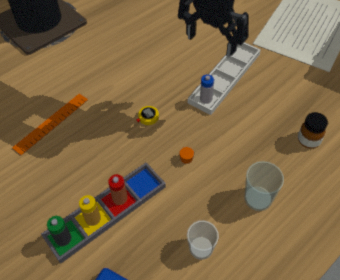

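The aluminium stands upright in the white rack's nearest (rightmost) pocket, at (207,90) in the crop. Next is the copper at (585.5,-177.7).

```bash
python3 -m crank '3.3 -16 0 0 0 -0.019 0;8 -35 0 0 0 -0.032 0;8 -35 0 0 0 -0.032 0;8 -35 0 0 0 -0.032 0;8 -35 0 0 0 -0.032 0;8 -35 0 0 0 -0.033 0;8 -35 0 0 0 -0.033 0;8 -35 0 0 0 -0.033 0;5 -34.9 0 0 0 -0.033 0;3 -16 0 0 0 0 0;0 0 0 0 0 0 0;0 0 0 0 0 0 0'
python3 - <<'E'
from h import *
f=viewer.grab_frame("wrist")
v,u=np.mgrid[0:400,0:640]
P=(np.stack([u,v,np.ones_like(u)],-1)@np.linalg.inv(f["K"]).T)*f["range_z"][...,None]
W=(P-f["t"])@f["R"]
m=(f["range_z"]>0)&(W[...,2]>.0745)&(W[...,2]<.0805)
n,l,st,c=cv2.connectedComponentsWithStats(m.astype(np.uint8))
for i in range(1,n):
    if st[i,4]>100:
        p=W[l==i]; print(st[i],cv2.minEnclosingCircle((p[:,:2]*1000).astype(np.float32)))
E
```

```text
clock: 13.9
eef_pos: [0.5848, -0.1768, 0.1836]
eef_rot: [-0.001, 0.727, 0.687, -0.0]
ft_force: [0.1, 0.4, 0.8]
width: 0.0854
[ 298  185   45   44 1330] ((585.4691772460938, -177.8146514892578), 14.902792930603027)
[ 303  275   42   39 1104] ((585.0000610351562, -242.59268188476562), 15.152737617492676)
[306 352  31  10 201] ((579.7127685546875, -297.629638671875), 11.329784393310547)
```

```bash
python3 -m crank '0.6 -1 -15 0 0 0 0;0 0 -15 0 0 0 0;0 0 -15 0 0 0 0;0 0 -15 0 0 0 0;0 0 -15 0 0 0 0;0 0 -15 0 0 0 0;0 0 -15 0 0 0 0;0 0 -12 0 0 0 0;0 0 -10 0 0 0 0;0 0 -4 0 0 0 0;0 0 0 0 0 0 0;0 0 0 0 0 0 0'
python3 -m crank '0 0 0 0 0 0 0.4;0 0 0 0 0 0 0.5;0 0 0 0 0 0 0.6;0 0 0 0 0 0 0.7;0 0 0 0 0 0 0.8;0 0 0 0 0 0 1;0 0 0 0 0 0 1;0 0 0 0 0 0 1' 80
```

```text
clock: 15.45
eef_pos: [0.5861, -0.1789, 0.0536]
eef_rot: [0.001, 0.727, 0.686, 0.0]
ft_force: [-0.2, -0.2, 0.1]
width: 0.0855
clock: 16.45
eef_pos: [0.5857, -0.1788, 0.0534]
eef_rot: [-0.0, 0.727, 0.686, -0.0]
ft_force: [-2.4, 0.9, 4.6]
width: 0.0284
```

```bash
python3 -m crank '0 0 5 0 0 0 1;0 0 8 0 0 0 1;0 0 12 0 0 0 1;0 0 15 0 0 0 1;0 0 15 0 0 0 1;0 0 15 0 0 0 1;0 0 15 0 0 0 1;0 0 15 0 0 0 1;0 0 10 0 0 0 1;0 0 0 0 0 0 1'
python3 -m crank '-4.6 17 0 0 0 0.02 1;-7.5 34 0 0 0 0.029 1;-7.5 34 0 0 0 0.029 1;-7.5 34 0 0 0 0.029 1;-7.5 34 0 0 0 0.029 1;-7.5 34 0 0 0 0.029 1;-7.5 34 0 0 0 0.029 1;-7.5 34 0 0 0 0.029 1;-7.5 34 0 0 0 0.029 1;-7.5 34 0 0 0 0.029 1;-7.5 34 0 0 0 0.029 1;-1 13.5 0 0 0 0 1'
python3 -m crank '0 0 0 0 0 0 1;0 0 0 0 0 0 1'
python3 - <<'E'
from h import *
f=viewer.grab_frame("wrist"); cv2.imwrite("pics/w5.png",f["img"])
E
```

```text
clock: 17.7
eef_pos: [0.5863, -0.179, 0.1643]
eef_rot: [0.001, 0.727, 0.686, 0.0]
ft_force: [0.1, -0.2, -3.2]
width: 0.0284
clock: 19.2
eef_pos: [0.5031, 0.1937, 0.162]
eef_rot: [-0.001, 0.611, 0.791, -0.001]
ft_force: [-0.7, -0.5, -3.1]
width: 0.0289
clock: 19.45
eef_pos: [0.5051, 0.1911, 0.1628]
eef_rot: [0.0, 0.613, 0.79, -0.0]
ft_force: [-0.3, -0.0, -3.8]
width: 0.0285
```

View pics/w5.png

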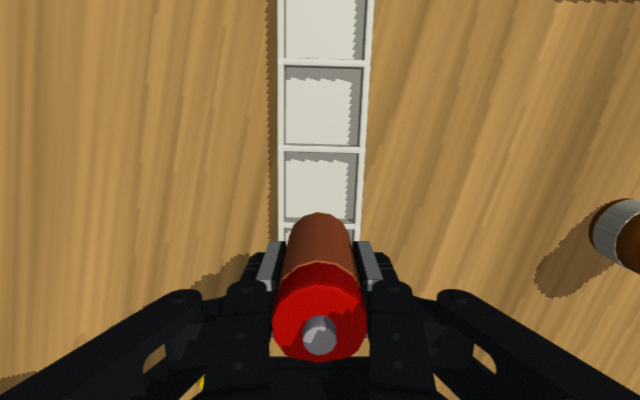

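The copper is held straight at (320,300), over the pocket between the divider at row 225 and the one at row 150.

```bash
python3 -m crank '0 0.5 -10 0 0 -0.025 1;0 0 -15 0 0 0 1;0 0 -18 0 0 0 1;0 0 -18 0 0 0 1;0 0 -15 0 0 0 1;0 0 -12 0 0 0 1;0 0 -10 0 0 0 1;0 0 -6 0 0 0 1;0 0 -4 0 0 0 1;0 0 -2 0 0 0 1;0 0 -0.5 0 0 0 1;0 0 0 0 0 0 1'
python3 -m crank '0 0 -0.5 0 0 0 1;0 0 -0.5 0 0 0 1;0 0 0 0 0 0 1;0 0 0 0 0 0 1'
```

```text
clock: 21.0
eef_pos: [0.5053, 0.1923, 0.0528]
eef_rot: [0.0, 0.622, 0.783, 0.0]
ft_force: [-0.4, 0.1, -3.5]
width: 0.0282
clock: 21.5
eef_pos: [0.5051, 0.1923, 0.0515]
eef_rot: [-0.0, 0.622, 0.783, -0.0]
ft_force: [-0.8, -0.6, -4.0]
width: 0.0286
```

```bash
python3 -m crank '0 0 -0.5 0 0 0 1;0 0 -0.4 0 0 0 1;0 0 0 0 0 0 1;0 0 0 0 0 0 1'
python3 -m crank '0 0 -0.4 0 0 0 1;0 0 0 0 0 0 1;0 0 0 0 0 0 1'
```

```text
clock: 22.0
eef_pos: [0.5051, 0.1922, 0.0506]
eef_rot: [-0.0, 0.622, 0.783, -0.0]
ft_force: [1.3, 1.0, -4.3]
width: 0.0286
clock: 22.38
eef_pos: [0.5052, 0.1923, 0.0504]
eef_rot: [0.0, 0.622, 0.783, 0.0]
ft_force: [-1.1, -0.1, -1.9]
width: 0.0284
```

```bash
python3 -m crank '0 0 -0.4 0 0 0 1;0 0 0 0 0 0 1;0 0 0 0 0 0 1'
```

```text
clock: 22.75
eef_pos: [0.5052, 0.1923, 0.0504]
eef_rot: [-0.0, 0.622, 0.783, -0.0]
ft_force: [-3.6, -1.0, 3.1]
width: 0.0285
```

Contact. Release, rise, and go over the brass.

```bash
python3 -m crank '0 0 0 0 0 0 0.62;0 0 0 0 0 0 0.55;0 0 0 0 0 0 0.4;0 0 0 0 0 0 0.2;0 0 0 0 0 0 0;0 0 0 0 0 0 0'
python3 -m crank '0 0 10 0 0 0 0;0 0 20 0 0 0 0;0 0 25 0 0 0 0;0 0 25 0 0 0 0;0 0 25 0 0 0 0;0 0 20 0 0 0 0;0 0 10 0 0 0 0;0 0 0 0 0 0 0'
python3 -m crank '4 -20 0 0 0 -0.025 0;7.5 -40 0 0 0 -0.026 0;7.5 -40 0 0 0 -0.026 0;7.5 -40 0 0 0 -0.026 0;7.5 -40 0 0 0 -0.026 0;7.5 -40 0 0 0 -0.026 0;7.5 -40 0 0 0 -0.026 0;7.5 -40 0 0 0 -0.026 0;7.5 -40 0 0 0 -0.026 0;7.5 -40 0 0 0 -0.026 0;7.5 -40 0 0 0 -0.026 0;0.8 -14.8 0 0 0 0 0'
python3 -m crank '0 0 0 0 0 0 0;0 0 0 0 0 0 0'
python3 - <<'E'
from h import *
for n in("wrist","top"):
    f=viewer.grab_frame(n)
    v,u=np.mgrid[0:400,0:640]
    P=(np.stack([u,v,np.ones_like(u)],-1)@np.linalg.inv(f["K"]).T)*f["range_z"][...,None]
    W=(P-f["t"])@f["R"]
    m=(f["range_z"]>0)&(W[...,2]>.071)&(W[...,2]<.0805)&(W[...,0]<.65)
    k,l,st,c=cv2.connectedComponentsWithStats(m.astype(np.uint8))
    for i in range(1,k):
        if st[i,4]>70:
            p=W[l==i]; print(n,st[i],cv2.minEnclosingCircle((p[:,:2]*1000).astype(np.float32)))
E
```

```text
clock: 23.5
eef_pos: [0.5052, 0.1923, 0.0498]
eef_rot: [0.0, 0.622, 0.783, 0.0]
ft_force: [-0.4, -0.5, -0.1]
width: 0.0855
clock: 24.5
eef_pos: [0.5055, 0.1923, 0.1858]
eef_rot: [0.001, 0.622, 0.783, 0.001]
ft_force: [-0.5, -0.0, -0.5]
width: 0.0855
clock: 26.0
eef_pos: [0.5845, -0.2443, 0.1833]
eef_rot: [-0.001, 0.728, 0.686, -0.0]
ft_force: [0.3, 0.2, -0.9]
width: 0.085
clock: 26.25
eef_pos: [0.5846, -0.2411, 0.1842]
eef_rot: [-0.001, 0.727, 0.687, -0.0]
ft_force: [0.9, 0.6, 0.5]
width: 0.0849
wrist [ 296  185   46   44 1366] ((584.4763793945312, -242.7515411376953), 14.913881301879883)
wrist [ 297  272   41   42 1191] ((580.0093994140625, -306.56915283203125), 15.233831405639648)
top [  0 145  49  15  85] ((635.3980712890625, 586.549072265625), 51.215728759765625)
top [241 204  15  15 168] ((517.7232666015625, 132.74514770507812), 14.655705451965332)
top [211 210  16  15 152] ((504.956787109375, 192.06764221191406), 15.045146942138672)
```

Both placed samples measure on target: (517.7,132.7) and (505.0,192.1), upright height. Now the brass.

```bash
python3 -m crank '0 -0.8 -15 0 0 0 0;0 0 -15 0 0 0 0;0 0 -15 0 0 0 0;0 0 -15 0 0 0 0;0 0 -15 0 0 0 0;0 0 -15 0 0 0 0;0 0 -15 0 0 0 0;0 0 -12 0 0 0 0;0 0 -10 0 0 0 0;0 0 -5 0 0 0 0;0 0 0 0 0 0 0;0 0 0 0 0 0 0'
python3 -m crank '0 0 0 0 0 0 0.4;0 0 0 0 0 0 0.5;0 0 0 0 0 0 0.6;0 0 0 0 0 0 0.7;0 0 0 0 0 0 0.8;0 0 0 0 0 0 1;0 0 0 0 0 0 1;0 0 0 0 0 0 1' 80
python3 -m crank '0 0 5 0 0 0 1;0 0 8 0 0 0 1;0 0 12 0 0 0 1;0 0 15 0 0 0 1;0 0 15 0 0 0 1;0 0 15 0 0 0 1;0 0 15 0 0 0 1;0 0 15 0 0 0 1;0 0 10 0 0 0 1;0 0 0 0 0 0 1'
```

```text
clock: 27.85
eef_pos: [0.5854, -0.2436, 0.0534]
eef_rot: [0.001, 0.727, 0.686, 0.0]
ft_force: [0.1, -0.0, 0.7]
width: 0.0856
clock: 28.85
eef_pos: [0.5848, -0.2434, 0.0532]
eef_rot: [-0.0, 0.727, 0.686, -0.0]
ft_force: [-2.9, 0.1, 5.9]
width: 0.0286
clock: 30.1
eef_pos: [0.5855, -0.2437, 0.1641]
eef_rot: [0.001, 0.727, 0.686, 0.0]
ft_force: [0.0, 0.4, -4.6]
width: 0.0286
```

```bash
python3 -m crank '-4 20 0 0 0 0.02 1;-8 42 0 0 0 0.026 1;-8 42 0 0 0 0.026 1;-8 42 0 0 0 0.026 1;-8 42 0 0 0 0.026 1;-8 42 0 0 0 0.026 1;-8 42 0 0 0 0.026 1;-8 42 0 0 0 0.026 1;-8 42 0 0 0 0.026 1;-8 42 0 0 0 0.026 1;-8 42 0 0 0 0.026 1;-8 42 0 0 0 0.026 1'
python3 -m crank '-1.5 12 0 0 0 0 1;0 0 0 0 0 0 1;0 0 0 0 0 0 1'
python3 - <<'E'
from h import *
f=viewer.grab_frame("wrist"); cv2.imwrite("pics/w6.png",f["img"])
E
```

```text
clock: 31.6
eef_pos: [0.4909, 0.2405, 0.1619]
eef_rot: [-0.001, 0.613, 0.79, -0.001]
ft_force: [-0.3, -0.7, -5.5]
width: 0.0286
clock: 31.98
eef_pos: [0.4913, 0.2498, 0.1625]
eef_rot: [-0.0, 0.614, 0.789, -0.0]
ft_force: [-1.0, -0.1, -4.8]
width: 0.0285
```

View pics/w6.png

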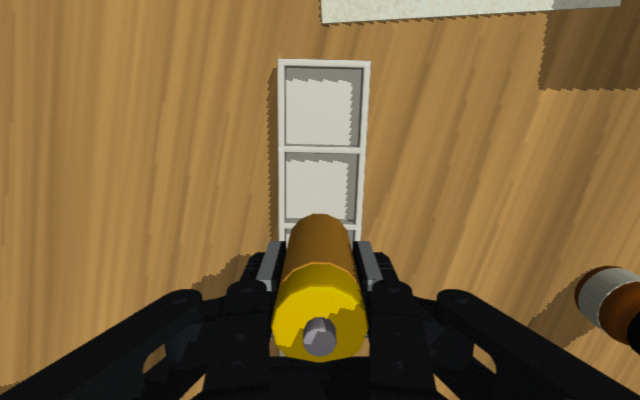

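The brass is straight, over the second pocket from the left, between the dividers at rows 225 and 150.

```bash
python3 -m crank '0.5 0.5 -10 0 0 -0.02 1;0 0 -15 0 0 0 1;0 0 -18 0 0 0 1;0 0 -18 0 0 0 1;0 0 -15 0 0 0 1;0 0 -12 0 0 0 1;0 0 -10 0 0 0 1;0 0 -6 0 0 0 1;0 0 -4 0 0 0 1;0 0 -2 0 0 0 1;0 0 -1 0 0 0 1;0 0 -0.5 0 0 0 1'
python3 -m crank '0 0 -0.5 0 0 0 1;0 0 -0.2 0 0 0 1;0 0 0 0 0 0 1;0 0 0 0 0 0 1'
```

```text
clock: 33.52
eef_pos: [0.4921, 0.2512, 0.0516]
eef_rot: [0.0, 0.622, 0.783, 0.0]
ft_force: [-0.7, 0.1, -3.5]
width: 0.0287
clock: 34.02
eef_pos: [0.492, 0.2511, 0.0506]
eef_rot: [0.0, 0.622, 0.783, 0.0]
ft_force: [-0.8, 0.4, -4.5]
width: 0.0289
```

```bash
python3 -m crank '0 0 -0.4 0 0 0 1;0 0 0 0 0 0 1;0 0 0 0 0 0 1'
```

```text
clock: 34.4
eef_pos: [0.492, 0.2512, 0.0502]
eef_rot: [0.0, 0.622, 0.783, 0.0]
ft_force: [0.3, -0.3, -4.1]
width: 0.0286
```

```bash
python3 -m crank '0 0 -0.5 0 0 0 1;0 0 0 0 0 0 1;0 0 0 0 0 0 1'
python3 -m crank '0 0 -0.2 0 0 0 1;0 0 0 0 0 0 1;0 0 0 0 0 0 1'
```

```text
clock: 34.78
eef_pos: [0.492, 0.2512, 0.0502]
eef_rot: [-0.0, 0.622, 0.783, -0.0]
ft_force: [-2.1, -0.5, 0.9]
width: 0.0283
clock: 35.15
eef_pos: [0.492, 0.2512, 0.0501]
eef_rot: [-0.0, 0.622, 0.783, -0.0]
ft_force: [-3.4, -1.5, 5.9]
width: 0.0281
```

Contact. Release, then on to the iron at (580,-306.5).

```bash
python3 -m crank '0 0 0 0 0 0 0.62;0 0 0 0 0 0 0.55;0 0 0 0 0 0 0.4;0 0 0 0 0 0 0.2;0 0 0 0 0 0 0;0 0 0 0 0 0 0'
python3 -m crank '0 0 10 0 0 0 0;0 0 20 0 0 0 0;0 0 25 0 0 0 0;0 0 25 0 0 0 0;0 0 25 0 0 0 0;0 0 20 0 0 0 0;0 0 10 0 0 0 0;0 0 0 0 0 0 0'
python3 -m crank '4 -20 0 0 0 -0.02 0;7 -44 0 0 0 -0.024 0;7 -44 0 0 0 -0.024 0;7 -44 0 0 0 -0.024 0;7 -44 0 0 0 -0.024 0;7 -44 0 0 0 -0.024 0;7 -44 0 0 0 -0.024 0;7 -44 0 0 0 -0.024 0;7 -44 0 0 0 -0.024 0;7 -44 0 0 0 -0.024 0;7 -44 0 0 0 -0.024 0;7 -44 0 0 0 -0.024 0'
python3 -m crank '6 -38 0 0 0 0 0;1 -15 0 0 0 0 0;0 0 0 0 0 0 0;0 0 0 0 0 0 0'
python3 - <<'E'
from h import *
for n in("wrist","top"):
    f=viewer.grab_frame(n)
    v,u=np.mgrid[0:400,0:640]
    P=(np.stack([u,v,np.ones_like(u)],-1)@np.linalg.inv(f["K"]).T)*f["range_z"][...,None]
    W=(P-f["t"])@f["R"]
    m=(f["range_z"]>0)&(W[...,2]>.071)&(W[...,2]<.0805)&(W[...,0]<.65)
    k,l,st,c=cv2.connectedComponentsWithStats(m.astype(np.uint8))
    for i in range(1,k):
        if st[i,4]>70:
            p=W[l==i]; print(n,st[i],cv2.minEnclosingCircle((p[:,:2]*1000).astype(np.float32)))
E
```

```text
clock: 35.9
eef_pos: [0.492, 0.2512, 0.0495]
eef_rot: [0.0, 0.622, 0.783, 0.0]
ft_force: [0.3, -0.9, 0.4]
width: 0.0853
clock: 36.9
eef_pos: [0.4923, 0.2513, 0.1855]
eef_rot: [0.001, 0.622, 0.783, 0.001]
ft_force: [-0.3, -0.2, 0.2]
width: 0.0855
clock: 38.4
eef_pos: [0.5724, -0.254, 0.1829]
eef_rot: [-0.001, 0.727, 0.687, -0.0]
ft_force: [0.4, 0.2, -0.5]
width: 0.0857
clock: 38.9
eef_pos: [0.5797, -0.3043, 0.184]
eef_rot: [-0.001, 0.726, 0.687, 0.0]
ft_force: [0.2, -0.1, -0.1]
width: 0.0855
wrist [ 297  186   44   45 1373] ((579.615234375, -306.73455810546875), 14.910432815551758)
top [241 204  15  15 156] ((517.8758544921875, 132.75326538085938), 14.732190132141113)
top [211 210  15  15 155] ((504.7369689941406, 192.0631866455078), 14.821459770202637)
top [182 217  15  14 155] ((491.6918640136719, 250.26588439941406), 14.70008659362793)
```

```bash
python3 -m crank '0 -1.5 -15 0 0 0 0;0 0 -15 0 0 0 0;0 0 -15 0 0 0 0;0 0 -15 0 0 0 0;0 0 -15 0 0 0 0;0 0 -15 0 0 0 0;0 0 -15 0 0 0 0;0 0 -12 0 0 0 0;0 0 -10 0 0 0 0;0 0 -5 0 0 0 0;0 0 0 0 0 0 0;0 0 0 0 0 0 0'
python3 -m crank '0 0 0 0 0 0 0.4;0 0 0 0 0 0 0.5;0 0 0 0 0 0 0.6;0 0 0 0 0 0 0.7;0 0 0 0 0 0 0.8;0 0 0 0 0 0 1;0 0 0 0 0 0 1;0 0 0 0 0 0 1' 80
python3 -m crank '0 0 5 0 0 0 1;0 0 8 0 0 0 1;0 0 12 0 0 0 1;0 0 15 0 0 0 1;0 0 15 0 0 0 1;0 0 15 0 0 0 1;0 0 15 0 0 0 1;0 0 15 0 0 0 1;0 0 10 0 0 0 1;0 0 0 0 0 0 1'
```

```text
clock: 40.5
eef_pos: [0.5803, -0.3076, 0.0532]
eef_rot: [0.001, 0.727, 0.687, 0.0]
ft_force: [-0.5, 0.9, 0.1]
width: 0.0854
clock: 41.5
eef_pos: [0.5798, -0.3074, 0.0529]
eef_rot: [-0.0, 0.727, 0.687, -0.0]
ft_force: [-3.3, 1.5, 5.4]
width: 0.0284
clock: 42.75
eef_pos: [0.5805, -0.3077, 0.1639]
eef_rot: [0.001, 0.727, 0.687, 0.0]
ft_force: [-0.5, -0.1, -4.0]
width: 0.0283
```

```bash
python3 -m crank '-4 20 0 0 0 0.02 1;-7 42 0 0 0 0.023 1;-7 42 0 0 0 0.023 1;-7 42 0 0 0 0.023 1;-7 42 0 0 0 0.023 1;-7 42 0 0 0 0.023 1;-7 42 0 0 0 0.023 1;-7 42 0 0 0 0.023 1;-7 42 0 0 0 0.023 1;-7 42 0 0 0 0.023 1;-7 42 0 0 0 0.023 1;-7 42 0 0 0 0.023 1'
python3 -m crank '-7 42 0 0 0 0 1;-7 42 0 0 0 0 1;-5 37 0 0 0 0 1;-1.8 13.6 0 0 0 0 1;0 0 0 0 0 0 1;0 0 0 0 0 0 1'
python3 - <<'E'
from h import *
f=viewer.grab_frame("wrist"); cv2.imwrite("pics/w7.png",f["img"])
E
```

```text
clock: 44.25
eef_pos: [0.497, 0.1765, 0.1616]
eef_rot: [-0.001, 0.626, 0.78, -0.001]
ft_force: [0.8, 1.2, -4.0]
width: 0.0285
clock: 45.0
eef_pos: [0.4779, 0.3083, 0.1621]
eef_rot: [-0.0, 0.627, 0.779, -0.001]
ft_force: [0.4, -0.3, -4.1]
width: 0.0282
```

View pics/w7.png

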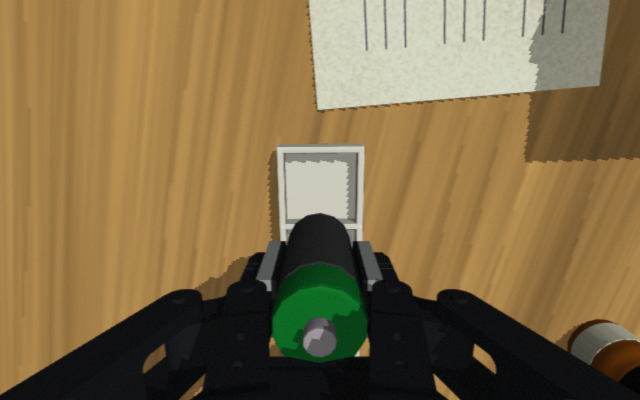

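The iron is straight, over the last (leftmost) pocket, with the rack end at row 147. I lower it.

```bash
python3 -m crank '0.5 0.5 -10 0 0 0 1;0 0 -15 0 0 0 1;0 0 -18 0 0 0 1;0 0 -18 0 0 0 1;0 0 -15 0 0 0 1;0 0 -12 0 0 0 1;0 0 -10 0 0 0 1;0 0 -6 0 0 0 1;0 0 -4 0 0 0 1;0 0 -2 0 0 0 1;0 0 -1 0 0 0 1;0 0 -0.5 0 0 0 1'
python3 -m crank '0 0 -0.5 0 0 0 1;0 0 -0.2 0 0 0 1;0 0 0 0 0 0 1;0 0 0 0 0 0 1'
```

```text
clock: 46.55
eef_pos: [0.4788, 0.3098, 0.0513]
eef_rot: [0.0, 0.626, 0.78, 0.0]
ft_force: [-0.1, -0.2, -3.4]
width: 0.0286
clock: 47.05
eef_pos: [0.4787, 0.3098, 0.0504]
eef_rot: [0.0, 0.626, 0.78, 0.0]
ft_force: [-0.1, -0.3, -4.3]
width: 0.0285
```

```bash
python3 -m crank '0 0 -0.5 0 0 0 1;0 0 0 0 0 0 1;0 0 0 0 0 0 1'
```

```text
clock: 47.42
eef_pos: [0.4787, 0.3098, 0.0499]
eef_rot: [0.0, 0.626, 0.78, 0.0]
ft_force: [-1.1, 0.0, -3.3]
width: 0.0287
```

```bash
python3 -m crank '0 0 -0.4 0 0 0 1;0 0 -0.2 0 0 0 1;0 0 0 0 0 0 1;0 0 0 0 0 0 1'
```

```text
clock: 47.92
eef_pos: [0.4787, 0.3098, 0.0499]
eef_rot: [-0.0, 0.626, 0.78, -0.0]
ft_force: [-3.9, -1.8, 5.1]
width: 0.0288
```

```bash
python3 -m crank '0 0 0 0 0 0 0.62;0 0 0 0 0 0 0.55;0 0 0 0 0 0 0.4;0 0 0 0 0 0 0.2;0 0 0 0 0 0 0;0 0 0 0 0 0 0'
python3 -m crank '0 0 10 0 0 0 0;0 0 20 0 0 0 0;0 0 25 0 0 0 0;0 0 25 0 0 0 0;0 0 25 0 0 0 0;0 0 25 0 0 0 0;0 0 25 0 0 0 0;0 0 25 0 0 0 0;0 0 10 0 0 0 0;0 0 0 0 0 0 0'
python3 -m crank '20 -40 0 0 0 0 0;30 -50 0 0 0 0 0;30 -50 0 0 0 0 0;30 -50 0 0 0 0 0;20 -50 0 0 0 0 0;0 -50 0 0 0 0 0;0 -50 0 0 0 0 0;0 -50 0 0 0 0 0;0 -20 0 0 0 0 0;0 0 0 0 0 0 0;0 0 0 0 0 0 0'
python3 - <<'E'
from h import *
f=viewer.grab_frame("top"); cv2.imwrite("pics/t8.png",cv2.resize(f["img"][120:300,140:500],None,fx=2.2,fy=2.2,interpolation=cv2.INTER_CUBIC))
v,u=np.mgrid[0:400,0:640]
P=(np.stack([u,v,np.ones_like(u)],-1)@np.linalg.inv(f["K"]).T)*f["range_z"][...,None]
W=(P-f["t"])@f["R"]
m=(f["range_z"]>0)&(W[...,2]>.071)&(W[...,2]<.0805)&(W[...,0]<.65)
k,l,st,c=cv2.connectedComponentsWithStats(m.astype(np.uint8))
for i in range(1,k):
    if st[i,4]>70:
        p=W[l==i]; x,r=cv2.minEnclosingCircle((p[:,:2]*1000).astype(np.float32)); d=np.array(x)-[498.4,221.6]
        print(np.round(x,1),round(r,1),"top z",np.round(np.median(p[:,2])*1000,1),"rack xy",np.round([d@[.975,.221],d@[-.221,.975]],1),f["img"][l==i].mean(0).round())
for q in["copper","brass","aluminium","iron"]: print(q,spotter.place_of(f,q)[:1])
E
```

```text
clock: 48.68
eef_pos: [0.4787, 0.3097, 0.0492]
eef_rot: [0.0, 0.626, 0.78, 0.0]
ft_force: [0.5, 0.4, -0.3]
width: 0.0855
clock: 49.92
eef_pos: [0.479, 0.3099, 0.2407]
eef_rot: [0.001, 0.626, 0.78, 0.001]
ft_force: [0.0, 0.3, -0.6]
width: 0.0858
clock: 51.3
eef_pos: [0.6085, -0.0988, 0.2387]
eef_rot: [-0.001, 0.626, 0.78, 0.0]
ft_force: [0.5, -0.2, -0.5]
width: 0.0854
[636.  584.1] 49.8 top z 76.1 rack xy [214.3 323. ] [24. 24. 24.]
[517.6 132.9] 14.7 top z 75.2 rack xy [ -0.9 -90.7] [180.  93.  54.]
[504.8 192.2] 14.8 top z 75.0 rack xy [ -0.2 -30.1] [ 43.  46. 187.]
[491.9 249.9] 15.0 top z 75.0 rack xy [-0.1 29. ] [ 29. 191. 215.]
[478.6 309.4] 15.2 top z 75.5 rack xy [ 0.1 90. ] [ 70. 129.  53.]
copper [{'centre': [225.2, 223.3], 'conf': 0.79}]
brass [{'centre': [456.0, 187.1], 'conf': 0.67}]
aluminium [{'centre': [252.2, 215.6], 'conf': 0.61}]
iron [{'centre': [171.2, 230.1], 'conf': 0.77}]
```

View pics/t8.png

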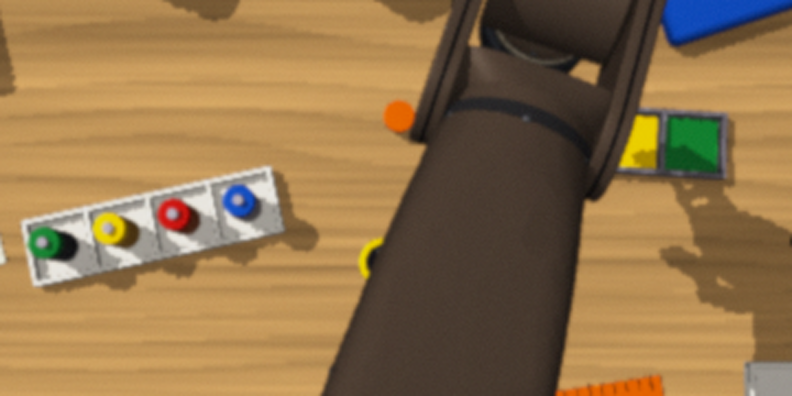

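The white rack reads green (43,242), yellow (110,230), red (175,214), blue (240,200). All four are upright and centred within 1 mm, and the arm is clear of them.

```bash
python3 -c "
from workcell import bot
print(bot.close_job())"
```

```text
the job is handed in; nothing more can be done
None
```

The job is done and handed in: all four cylinders now stand in the white rack in mirror order. From left to right they are iron (green cap), brass (yellow), copper (red) and aluminium (blue). In the grey rack the order was aluminium, copper, brass, iron.

**How it went:** I gripped each cylinder across the rack, carried it over, lowered it until the wrist force showed contact with the floor (about 3–6 N), and then released it. The robot's clock read about 51 s at the end. No force reading printed after a move was above about 7 N; I did not record the peaks during moves.

**Last checks (top camera):**
- **Position:** each cap is within about 1 mm of its pocket centre.
- **Upright:** cap tops are at about 75 mm, as expected for standing on the pocket floor.
- **Clearance:** the gripper was raised and well away from everything.

**One disagreement:** in the final top image the trained network reported "brass" at the empty yellow tile in the grey rack. The picture and the colour and depth data show the brass cylinder in the second pocket from the left of the white rack, so I took that report as a false detection.

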